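# Put two tall oil tins away in the free cells of a flap-covered crate

### The job

Put the two tall tins away in the plywood crate, each standing upright on the bottom of a free cell. Two of the crate's four cells already hold short tins hidden under the flaps, so feel for the free ones: a free cell's flap gives way when pushed down, a taken one's stops almost at once. Set the tins down rather than dropping them, let go, and leave the other things on the bench where they are.

Things in the scene. Friction and masses are not known exactly. Their poses are not given: they have to be found in the camera images.
- tall_a_mid (a point): tall plain aluminium tin, 52 mm diameter: body 145 mm high with a 6 mm chamfered foot, and on it a black cap 34 mm diameter and 25 mm high (170 mm in all), 0.25 to 0.5 kg, standing upright on the bench. This point is on its axis half-way up, 85 mm above its underside. Grip it round the body near the top.
- tall_b_mid (a point): a second tin, the same in every way: tall plain aluminium tin, 52 mm diameter: body 145 mm high with a 6 mm chamfered foot, and on it a black cap 34 mm diameter and 25 mm high (170 mm in all), 0.25 to 0.5 kg, standing upright on the bench. This point is on its axis half-way up, 85 mm above its underside. Grip it round the body near the top.
- tall_a: the first tall tin; origin at the centre of its underside, z up its axis
- tall_b: the second tall tin; origin at the centre of its underside, z up its axis
- crate: low plywood crate fixed to the bench, 96 mm (x) by 332 mm (y), top 88 mm high, walls and dividers 12 mm, floor 10 mm thick; 8 mm cleats on its ends; origin at the centre of its underside. Four cells in one row along its y, each covered by a sprung flap; contents out of sight
- cell0 (a point): middle of the first cell's mouth, level with the crate's top (88 mm up); axes as the crate's, the next cells follow at 80 mm along +y. Each cell is closed flush by a light wooden flap, 68 by 64 by 4 mm, hinged at its +x edge, that swings down and springs shut by itself; a tin lowered straight pushes it open with under 3 N and then it hangs beside the tin. Clear space then: 68 mm (y) by 69 mm (x).
- cell1 (a point): same point of the second cell, same size and flap. Two of the four cells, different each time, hold a hidden short tin, 60 mm diameter and 68 mm high: their flaps stop after at most 10 mm of pushing.
- cell2 (a point): same point of the third cell, same size and flap. The two free cells are empty but for a 3 mm cork liner: a tall tin standing in one has its underside 75 mm below the crate's top and stands 95 mm out of the crate.
- cell3 (a point): same point of the fourth cell, same size and flap
- jar: closed amber glass jar with dark metal lid, 72 mm diameter, 85 mm high, standing among the tall tins; origin at the centre of its underside; not to be moved
- paint_tin: wide round steel paint tin, 92 mm diameter, 101 mm high; origin at the centre of its underside; not to be moved
- brush: paint brush lying flat, origin near its middle, handle to its -x; not to be moved
- sanding_block: cork sanding block with wooden grip, 110 by 65 mm, 42 mm high; origin at the centre of its underside; not to be moved
- scraper: flat spatula lying on the bench, handle to its -x; not to be moved
- mixing_cup: open white plastic cup, 84 mm diameter, 85 mm high; origin at the centre of its underside; not to be moved
Mind the look-alikes: they are no part of the job. Leave any red look-alike of the tall_a alone.

How it is judged (in metres and radians):
At the end, for the whole second after the job is handed in: Each tall tin stands in a cell of the crate: its axis within 20 mm of the cell's middle, its underside within 10 mm of the liner, upright within about 8 degrees, at rest and released (((horizontal distance between tall_a_mid and cell0 below 0.02 m and z of tall_a_mid in the frame of cell0 between -0.02 and 0.02 m) or (horizontal distance between tall_a_mid and cell1 below 0.02 m and z of tall_a_mid in the frame of cell1 between -0.02 and 0.02 m) or (horizontal distance between tall_a_mid and cell2 below 0.02 m and z of tall_a_mid in the frame of cell2 between -0.02 and 0.02 m) or (horizontal distance between tall_a_mid and cell3 below 0.02 m and z of tall_a_mid in the frame of cell3 between -0.02 and 0.02 m)) and angle between each of tall_a_mid, tall_b_mid's own z axis and vertical below 0.15 rad and linear speed of each of tall_a, tall_b below 0.02 m/s and ((horizontal distance between tall_b_mid and cell0 below 0.02 m and z of tall_b_mid in the frame of cell0 between -0.02 and 0.02 m) or (horizontal distance between tall_b_mid and cell1 below 0.02 m and z of tall_b_mid in the frame of cell1 between -0.02 and 0.02 m) or (horizontal distance between tall_b_mid and cell2 below 0.02 m and z of tall_b_mid in the frame of cell2 between -0.02 and 0.02 m) or (horizontal distance between tall_b_mid and cell3 below 0.02 m and z of tall_b_mid in the frame of cell3 between -0.02 and 0.02 m))); the robot touches nothing.
It fails at once if the jar, paint tin, brush, sanding block, scraper or mixing cup is moved more than 40 mm (distance of any of jar, paint_tin, brush, sanding_block, scraper, mixing_cup from where it was at the start of the episode above 0.04 m).
It fails at once if a tall tin is dropped (out of the fingers and moving faster than 0.9 m/s, a fall of about 40 mm) ((contact force between tall_a and the fingers below 0.05 N and linear speed of tall_a above 0.9 m/s) or (contact force between tall_b and the fingers below 0.05 N and linear speed of tall_b above 0.9 m/s)).
It also fails if it takes over 72 s, if anything falls off the work surface, if the arm or the gripper's body presses on something with over 40 N, if the wrist force passes 120 N, or if a joint passes its speed limit or range.

### The arm

A 6-joint arm with a two-finger parallel gripper is mounted at the origin on the work surface. World frame = base frame: x ahead of the robot, y to its left, z up, the work surface at z = 0. Lengths are in mm, angles in degrees, forces in N, time in s.
With the tool pointing down it reaches from about 350 to 850 mm from the base axis. Payload 8.1 kg.
Tool frame: the origin (TCP) lies at the very end of the fingers, on their centre line; the grasp point (between the pads) lies 19 mm behind it (grasp_offset is the distance from the TCP to the grasp point, in mm); z points along the fingers, y is the direction in which the jaws open and shut (so a half turn about z gives the same grasp; the last joint's range is limited). The gripper opens to 93 mm and grips with 3 to 60 N. Pads are 15 mm wide; open, the fingers measure 128 mm over their backs; the gripper's body (75 mm by 188 mm) begins 65 mm behind the grasp point.
Start: joints at [-80.925, 7.471, 85.268, -0, 87.261, -4.893], TCP at [144.855, -582.256, 218.635] pointing down, gripper open.
Joint ranges: [-169.43, 169.43], [-51.17, 129.36], [1.28, 143.12], [-76.62, 256.62], [0, 156.53], [-152.29, 152.29]. Speed limits (degrees/s): [136.94, 136.94, 159.86, 180, 180, 180].

### API

Orientations are given as a 3x3 rotation matrix whose columns are the frame's x, y, z axes.
In Python, from bench import * gives the robot as it stands.
- The arm moves only by the tool play_rows, never from a script. Its argument "steps" is a list of rows, each a list of 7 numbers: the shift along the tool's x, y, z in mm, then the turn, a rotation vector about the tool's x, y, z in degrees, then the finger opening in mm, from 0 to 93. A call has 1 to 8 rows; each row is the pose to reach, as a shift and turn from the pose commanded when the call began, along the tool's axes at that moment; what a row does not reach only later rows make up. A row lasts 1/12 s, in which the tool goes at most 41.7 mm and 7.16 degrees, less where a joint would pass 70% of its speed; a pose out of reach is approached as far as the arm can. A call with a gripper value outside its range is refused whole. The fingers move at their own pace and stop on an object; "force" is the grip in N (left out, the last holds). Time passes only in rows, so rows that repeat a pose let the fingers close. It gives the time, the measured TCP pose, the force and the opening at its end, in the units of the state.
- state(): the state, without advancing time (a new reading comes with each control period).
- grab_frame(name): name is "side" or "top"; returns a dict with "color" (400x640x3 uint8, red, green, blue), "fx", "fy", "cx", "cy" (pixels), "dist" ([k1, k2, p1, p2, k3] as OpenCV has them; the pictures are not rectified), "rvec" (rotation vector, rad) and "tvec" (3), from world to camera coordinates, as OpenCV has them. Camera axes: x right, y down, z forward; pixel columns grow to the right and rows downward; lengths in mm; the calibration is good to about 2 mm. A picture is of the moment at which its call begins. There is no depth.
- job_done(): hands the job in, once; it reports no verdict.
Trained networks look in a picture, given as the dict that the camera call returned (one of the last four; its "shot" number tells which), for a name from the list of things; names that differ only in an ending like _2 or _b are one class to them, and where a whole thing is asked for, a point or a joint stands for the part that bears it (a point fixed in the world has none). Each returns a list of dicts, best first, with "score" (0 to 1); they miss things now and then, are a little off and sometimes report something else, mostly with a low value. They report only what shows in the picture. A call takes as long as a camera call. They do not tell look-alikes from the thing itself.
- boxes_of(name, picture): "box" ([left, top, right, bottom] in pixels, round what is visible of it).
- cut_out(name, picture): "pixels" (400x640 bool, what is visible of it) and "box" ([left, top, right, bottom] in pixels, round what is visible of it).
- landmark_of(name, picture): "position" ([column, row] in pixels: a listed point, or the origin of a listed thing).
The state is a dict: "t": time; "q": joint angles; "joint_vel": joint speeds; "tau": joint torques, N m; "eef_pos": TCP position; "orientation": TCP orientation; "ft_force": force on the tool from outside, world axes, zero at the start; "torque": the same for the moment, N m; "opening": finger opening in mm.
Only numpy, scipy, OpenCV 4.12 (cv2) and the standard library are available. Lean on these libraries where they do the work, as an engineer would, in place of code of your own. Each camera call takes 0.05 s, during which the arm holds its last target.

## Working session

There is one attempt and no reset: what is moved stays moved. The work goes in short steps, Python scripts to look and compute and a tool call to move; the robot and the scene stay as the last step left them, time stands still between calls to the robot, and variables do not carry over. Pictures are saved under pics/ and viewed, and the job is handed in when it is done.

Besides the shell and the picture viewer there is one more tool, called after "Request:" as name(argument=value, ...), one argument or row to a line, values as JSON. play_rows: Moves the arm, as the interface text tells. Its arguments: {"type":"object","properties":{"steps":{"type":"array"},"force":{"type":"number"}},"required":["steps"]}

```bash
mkdir -p pics; ls; python3 - <<'E'
from bench import *
import cv2
print(state())
for n in ("side","top"):
    f=grab_frame(n)
    cv2.imwrite(f"pics/{n}0.png",f["color"][:,:,::-1])
    print(n,f["fx"],f["cx"],f["cy"],f["dist"],f["rvec"],f["tvec"])
    for o in ("tall_a","crate","jar","cell0","cell3","tall_a_mid"):
        print(o,[(round(d["score"],2),[round(float(x)) for x in d["position"]]) for d in landmark_of(o,f)],[(round(d["score"],2),[round(float(x)) for x in d["box"]]) for d in boxes_of(o,f)] if not "cell" in o else "")
E
```

```text
pics
{'t': 0.0, 'q': array([-8.09234053e+01,  7.51615436e+00,  8.53286295e+01, -3.17365880e-04,
        8.72607670e+01, -4.89383142e+00]), 'joint_vel': array([ 0.03595965, -0.01437643,  0.06618609, -0.00105838,  0.06935557,
       -0.00169517]), 'tau': array([-1.27796618e-03, -5.59857130e+01, -4.91752195e+01,  7.68499472e-02,
        3.57962621e-02, -1.35132364e-04]), 'eef_pos': array([ 144.77516091, -581.69059419,  217.58276431]), 'orientation': array([[ 9.70420425e-01,  2.41421024e-01, -2.96080644e-04],
       [ 2.41421158e-01, -9.70418734e-01,  1.81826898e-03],
       [ 1.51646156e-04, -1.83596549e-03, -9.99998303e-01]]), 'ft_force': array([-0.18863259, -0.78634698, -0.50116876]), 'torque': array([0.00710152, 0.06351451, 0.04253043]), 'opening': 92.54203315393032}
side 454.488537138214 319.52101671322 207.83399182400225 [0.00613024 0.         0.         0.         0.        ] [ 0.99329782 -2.54391018  0.92421419] [ 416.26547306  313.89416584 1162.74944127]
tall_a [(0.93, [397, 200]), (0.87, [394, 223]), (0.75, [315, 276])] [(0.81, [410, 138, 438, 189]), (0.79, [392, 185, 412, 232]
[... 745 characters left out ...]
444441 1105.73775409]
tall_a [(0.91, [376, 259]), (0.81, [267, 240]), (0.69, [440, 243]), (0.64, [410, 239])] [(0.88, [432, 236, 468, 260]), (0.86, [363, 252, 393, 278]), (0.64, [401, 230, 428, 249]), (0.56, [250, 234, 277, 254])]
crate [(0.69, [329, 174])] [(0.66, [262, 149, 392, 192])]
jar [(0.68, [337, 230])] [(0.79, [325, 218, 353, 241])]
cell0 [(0.78, [372, 171]), (0.73, [342, 170]), (0.6, [309, 170]), (0.57, [282, 167])] 
cell3 [(0.78, [372, 171]), (0.73, [342, 170]), (0.6, [309, 170]), (0.57, [282, 167])] 
tall_a_mid [(0.86, [450, 247]), (0.82, [379, 260]), (0.66, [412, 240]), (0.39, [312, 170])] [(0.81, [368, 251, 392, 277]), (0.8, [396, 229, 431, 252]), (0.71, [433, 236, 468, 256])]
```

View pics/side0.png

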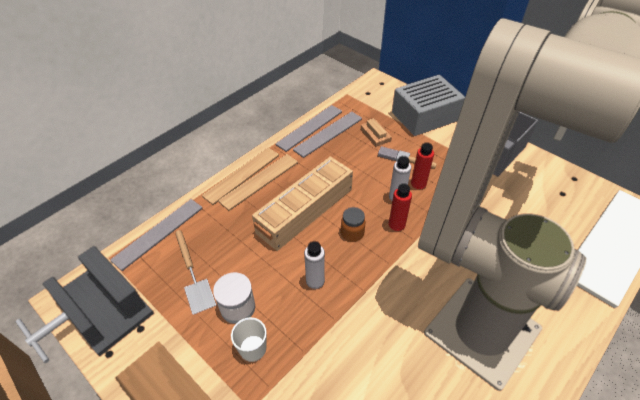

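View pics/top0.png

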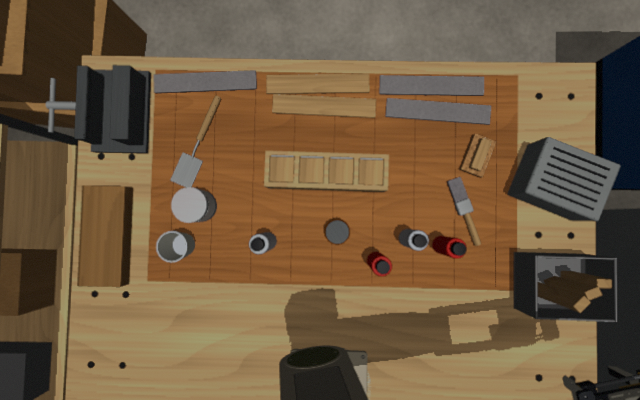

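```bash
python3 - <<'E'
import cv2
a=cv2.imread("pics/side0.png")[130:300,240:450]; cv2.imwrite("pics/side0c.png",cv2.resize(a,None,fx=3.5,fy=3.5,interpolation=2))
a=cv2.imread("pics/top0.png")[130:290,240:480]; cv2.imwrite("pics/top0c.png",cv2.resize(a,None,fx=3.3,fy=3.3,interpolation=2))
E
```

```text
(no output)
```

View pics/side0c.png

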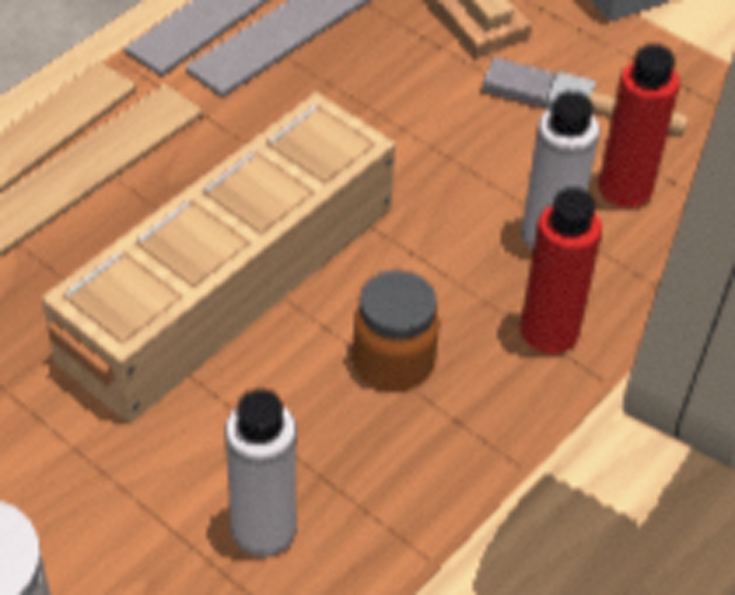

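View pics/top0c.png

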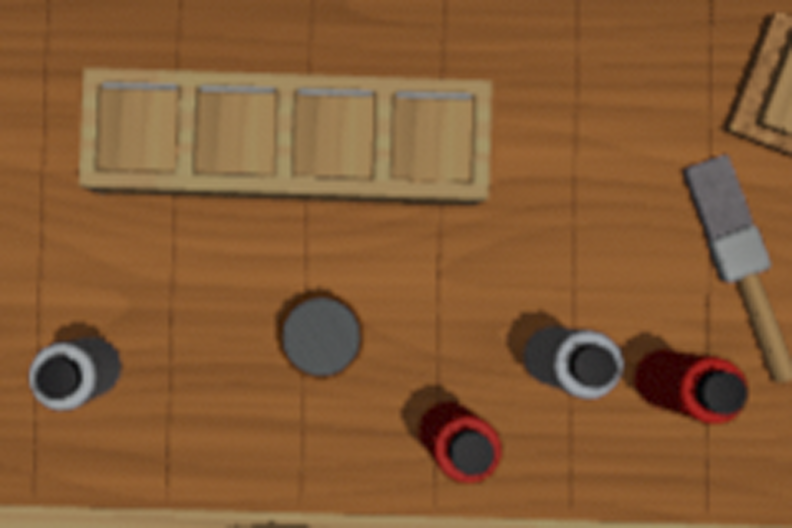

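Side view: plain tins at about (315,266) and (400,180), red look-alikes at (400,208) and (423,167). Top view: plain tins at (260,242) and (416,240), red ones at (380,264) and (456,247). The enlarged crops show that the two aluminium ones match the description. The crate's flaps are in a row at columns 282–372.

```bash
cat > h.py <<'E'
import numpy as np, cv2
def ray(f,px):
    K=np.array([[f["fx"],0,f["cx"]],[0,f["fy"],f["cy"]],[0,0,1.]])
    R,_=cv2.Rodrigues(np.array(f["rvec"],float)); t=np.array(f["tvec"],float)
    u=cv2.undistortPoints(np.array([[px]],float),K,np.array(f["dist"],float))[0,0]
    d=R.T@np.array([u[0],u[1],1]); c=-R.T@t
    return c,d
def atz(f,px,z):
    c,d=ray(f,px); return (c+d*(z-c[2])/d[2])
def proj(f,P):
    K=np.array([[f["fx"],0,f["cx"]],[0,f["fy"],f["cy"]],[0,0,1.]])
    return cv2.projectPoints(np.array(P,float).reshape(-1,3),np.array(f["rvec"],float),np.array(f["tvec"],float),K,np.array(f["dist"],float))[0][:,0]
E
python3 - <<'E'
from bench import *
from h import *
np.set_printoptions(precision=1,suppress=True)
T=grab_frame("top");S=grab_frame("side")
print("camT",ray(T,(320,200))[0],"camS",ray(S,(320,200))[0])
tc=lambda p:(p[0]/3.3+240-.35,p[1]/3.3+130-.35)
sc=lambda p:(p[0]/3.5+240-.35,p[1]/3.5+130-.35)
for n,p in dict(A=(59,377),B=(594,365)).items(): print(n,"top cap",atz(T,tc(p),170))
for n,p in dict(A=(64,375),B=(588,364)).items(): print(n,"top ring",atz(T,tc(p),145))
for n,p in dict(A=(262,402),B=(573,105)).items(): print(n,"side cap",atz(S,sc(p),170))
c=[atz(T,tc(p),88) for p in [(85,69),(491,81),(487,200),(80,187)]]
print(np.array(c),np.mean(c,0))
c=[atz(S,sc(p),88) for p in [(316,94),(394,146),(125,361),(45,297)]]
print(np.array(c),np.mean(c,0))
for p in [(137,129),(235,132),(334,136),(433,139)]:print("flap",atz(T,tc(p),88))
print("jar",atz(T,tc((320,335)),85),"red",atz(T,tc((470,453)),170),atz(T,tc((719,392)),170))
for o in("paint_tin","mixing_cup","brush","sanding_block"):
  for d in landmark_of(o,T)[:1]: print(o,d["score"],atz(T,d["position"],0))
E
```

```text
camT [ 479.9    0.3 1124.9] camS [ -47.6  650.2 1094.9]
A top cap [414.  181.5 170. ]
B top cap [ 432.6 -215.8  170. ]
A top ring [413.9 182.5 145. ]
B top ring [ 432.  -216.9  145. ]
A side cap [415.9 180.  170. ]
B side cap [ 432.4 -215.7  170. ]
[[ 659.8  183.2   88. ]
 [ 656.6 -147.9   88. ]
 [ 559.6 -146.4   88. ]
 [ 563.   184.6   88. ]] [609.8  18.4  88. ]
[[ 656.8 -146.3   88. ]
 [ 561.1 -143.3   88. ]
 [ 564.2  182.6   88. ]
 [ 660.1  181.6   88. ]] [610.6  18.7  88. ]
flap [611.5 139.3  88. ]
flap [610.7  59.3  88. ]
flap [609.1 -21.4  88. ]
flap [ 608.3 -101.8   88. ]
jar [447.2 -13.6  85. ] red [ 365.4 -125.3  170. ] [ 415.  -307.6  170. ]
paint_tin 0.72 [504.3 375.6   0. ]
mixing_cup 0.63 [394.5 432.5   0. ]
brush 0.89 [ 512.6 -373.9    0. ]
sanding_block 0.84 [ 682.2 -414.1    0. ]
```

```bash
cat >> h.py <<'E'
from scipy.spatial.transform import Rotation as Ro
RD=np.array([[0,1,0],[1,0,0],[0,0,-1.]])
def delta(pos,R,tgt,Rt=RD):
    return np.r_[R.T@(np.array(tgt,float)-np.array(pos)), Ro.from_matrix(R.T@Rt).as_rotvec(degrees=True)]
E
python3 - <<'E'
from bench import *
from h import *
np.set_printoptions(precision=2,suppress=True)
s=state()
print(s["t"],delta([144.855,-582.256,218.635],s["orientation"],[600,-101.5,205]))
E
```

```text
1.4 [ 557.72 -356.69   13.64    0.     -0.    -76.03]
```

Request:
play_rows(
  steps=[
    [557.7, -356.7, 13.6, 0, 0, -76, 0],
    [557.7, -356.7, 13.6, 0, 0, -76, 0],
    [557.7, -356.7, 13.6, 0, 0, -76, 0],
    [557.7, -356.7, 13.6, 0, 0, -76, 0],
    [557.7, -356.7, 13.6, 0, 0, -76, 0],
    [557.7, -356.7, 13.6, 0, 0, -76, 0],
    [557.7, -356.7, 13.6, 0, 0, -76, 0],
    [557.7, -356.7, 13.6, 0, 0, -76, 0],
  ],
  force=30,
)

```text
t: 2.07
eef_pos: [375.0, -338.6, 212.1]
orientation: [[0.316, 0.949, 0.001], [0.949, -0.316, -0.001], [-0.0, 0.001, -1.0]]
ft_force: [0.2, 0.2, 0.4]
opening: 44.2
```

```bash
python3 - <<'E'
from bench import *
from h import *
np.set_printoptions(precision=2,suppress=True)
s=state()
print(s["t"],s["eef_pos"],s["orientation"],s["opening"],delta(s["eef_pos"],s["orientation"],[600,-101.5,205]))
E
```

```text
2.0667 [ 375.   -338.62  212.08] [[ 0.32  0.95  0.  ]
 [ 0.95 -0.32 -0.  ]
 [-0.    0.   -1.  ]] 44.21893865236815 [296.01 138.67   7.05   0.04   0.03 -18.4 ]
```

Request:
play_rows(
  steps=[
    [296, 138.7, 7, 0, 0, -18.4, 0],
    [296, 138.7, 7, 0, 0, -18.4, 0],
    [296, 138.7, 7, 0, 0, -18.4, 0],
    [296, 138.7, 7, 0, 0, -18.4, 0],
    [296, 138.7, 7, 0, 0, -18.4, 0],
    [296, 138.7, 7, 0, 0, -18.4, 0],
    [296, 138.7, 7, 0, 0, -18.4, 0],
    [296, 138.7, 7, 0, 0, -18.4, 0],
  ],
)

```text
t: 2.73
eef_pos: [601.9, -101.9, 204.8]
orientation: [[0.005, 1.0, 0.001], [1.0, -0.005, 0.0], [0.0, 0.001, -1.0]]
ft_force: [0.3, 0.3, 1.5]
opening: 0.5
```

Request:
play_rows(
  steps=[
    [0, 0, 41, 0, 0, 0, 0],
    [0, 0, 82, 0, 0, 0, 0],
    [0, 0, 108, 0, 0, 0, 0],
    [0, 0, 108, 0, 0, 0, 0],
    [0, 0, 108, 0, 0, 0, 0],
  ],
)

```text
t: 3.15
eef_pos: [598.9, -104.0, 95.3]
orientation: [[0.006, 1.0, -0.004], [1.0, -0.006, 0.001], [0.001, -0.004, -1.0]]
ft_force: [0.6, -0.8, 0.4]
opening: 0.4
```

Request:
play_rows(
  steps=[
    [0, 0, 3, 0, 0, 0, 0],
    [0, 0, 6, 0, 0, 0, 0],
    [0, 0, 9, 0, 0, 0, 0],
    [0, 0, 10, 0, 0, 0, 0],
    [0, 0, 10, 0, 0, 0, 0],
  ],
)

```text
t: 3.57
eef_pos: [600.8, -104.7, 87.5]
orientation: [[0.006, 1.0, 0.001], [1.0, -0.006, -0.0], [-0.0, 0.001, -1.0]]
ft_force: [-0.4, -0.5, -0.2]
opening: 0.6
```

Request:
play_rows(
  steps=[
    [0, 0, 3, 0, 0, 0, 0],
    [0, 0, 6, 0, 0, 0, 0],
    [0, 0, 8, 0, 0, 0, 0],
    [0, 0, 8, 0, 0, 0, 0],
  ],
)

```text
t: 3.9
eef_pos: [599.9, -104.3, 78.0]
orientation: [[0.006, 1.0, -0.001], [1.0, -0.006, 0.0], [0.0, -0.001, -1.0]]
ft_force: [0.1, 0.6, 0.1]
opening: 0.6
```

Request:
play_rows(
  steps=[
    [0, 0, 3, 0, 0, 0, 0],
    [0, 0, 6, 0, 0, 0, 0],
    [0, 0, 9, 0, 0, 0, 0],
    [0, 0, 12, 0, 0, 0, 0],
    [0, 0, 12, 0, 0, 0, 0],
  ],
)

```text
t: 4.32
eef_pos: [599.8, -104.3, 65.7]
orientation: [[0.006, 1.0, -0.001], [1.0, -0.006, 0.0], [0.0, -0.001, -1.0]]
ft_force: [-0.9, -0.9, 0.1]
opening: 0.5
```

Cell0's flap gave way to 22 mm with no force, so it is free. Next is cell1.

Request:
play_rows(
  steps=[
    [0, 0, -35, 0, 0, 0, 0],
    [40, 0, -35, 0, 0, 0, 0],
    [80, 0, -35, 0, 0, 0, 0],
    [82.5, 0, -30, 0, 0, 0, 0],
    [82.5, 0, -26, 0, 0, 0, 0],
    [82.5, 0, -24, 0, 0, 0, 0],
    [82.5, 0, -21, 0, 0, 0, 0],
    [82.5, 0, -18, 0, 0, 0, 0],
  ],
)

```text
t: 4.98
eef_pos: [600.7, -23.2, 84.2]
orientation: [[0.007, 1.0, -0.001], [1.0, -0.007, -0.0], [-0.0, -0.001, -1.0]]
ft_force: [-1.3, 0.9, 10.2]
opening: 0.6
```

Request:
play_rows(
  steps=[
    [0, 0, 1.5, 0, 0, 0, 0],
    [0, 0, 3, 0, 0, 0, 0],
    [0, 0, 4, 0, 0, 0, 0],
  ],
)

```text
t: 5.23
eef_pos: [601.0, -23.2, 83.9]
orientation: [[0.007, 1.0, 0.0], [1.0, -0.007, -0.0], [-0.0, 0.0, -1.0]]
ft_force: [-17.6, 2.3, 32.4]
opening: 0.3
```

Cell1 stops at about 4 mm with 32 N, so it is taken. Next is cell2.

Request:
play_rows(
  steps=[
    [0, 0, -27, 0, 0, 0, 0],
    [40, 0, -27, 0, 0, 0, 0],
    [80, 0, -27, 0, 0, 0, 0],
    [80, 0, -14, 0, 0, 0, 0],
    [80, 0, -10, 0, 0, 0, 0],
    [80, 0, -7, 0, 0, 0, 0],
    [80, 0, -4, 0, 0, 0, 0],
    [80, 0, -3, 0, 0, 0, 0],
  ],
)

```text
t: 5.9
eef_pos: [600.9, 56.7, 84.1]
orientation: [[0.008, 1.0, -0.001], [1.0, -0.008, -0.0], [-0.0, -0.001, -1.0]]
ft_force: [-8.4, 0.8, 12.0]
opening: 0.5
```

Cell2 stops as well, with 12 N at 4 mm. Cell3 should be free, so I'll check it.

Request:
play_rows(
  steps=[
    [0, 0, -27, 0, 0, 0, 0],
    [40, 0, -27, 0, 0, 0, 0],
    [80, 0, -27, 0, 0, 0, 0],
    [80, 0, -14, 0, 0, 0, 0],
    [80, 0, -10, 0, 0, 0, 0],
    [80, 0, -6, 0, 0, 0, 0],
    [80, 0, -3, 0, 0, 0, 0],
    [80, 0, 0, 0, 0, 0, 0],
  ],
)

```text
t: 6.57
eef_pos: [601.8, 136.4, 83.3]
orientation: [[0.008, 1.0, -0.001], [1.0, -0.008, -0.0], [-0.0, -0.001, -1.0]]
ft_force: [-1.1, -0.4, 1.0]
opening: 0.5
```

Request:
play_rows(
  steps=[
    [0, 0, 3, 0, 0, 0, 0],
    [0, 0, 6, 0, 0, 0, 0],
    [0, 0, 9, 0, 0, 0, 0],
    [0, 0, 12, 0, 0, 0, 0],
  ],
)

```text
t: 6.9
eef_pos: [602.0, 137.8, 71.7]
orientation: [[0.006, 1.0, 0.0], [1.0, -0.006, 0.0], [0.0, 0.0, -1.0]]
ft_force: [0.2, -0.3, 0.5]
opening: 0.6
```

Cell3 is free, so the targets are cells 0 and 3. Next I move above tin A.

Request:
play_rows(
  steps=[
    [0, 0, -40, 0, 0, 0, 93],
    [0, 0, -80, 0, 0, 0, 93],
    [0, -20, -115, 0, 0, 0, 93],
    [44, -187, -135, 0, 0, 0, 93],
    [44, -187, -135, 0, 0, 0, 93],
    [44, -187, -135, 0, 0, 0, 93],
    [44, -187, -135, 0, 0, 0, 93],
    [44, -187, -135, 0, 0, 0, 93],
  ],
)

```text
t: 7.57
eef_pos: [410.7, 184.4, 207.2]
orientation: [[0.004, 1.0, -0.001], [1.0, -0.004, 0.001], [0.001, -0.001, -1.0]]
ft_force: [-0.2, -0.6, -0.6]
opening: 48.7
```

Request:
play_rows(
  steps=[
    [0, 0, 0, 0, 0, 0, 93],
    [0, 0, 0, 0, 0, 0, 93],
    [0, 0, 0, 0, 0, 0, 93],
  ],
)

```text
t: 7.82
eef_pos: [416.2, 182.9, 206.9]
orientation: [[0.006, 1.0, 0.001], [1.0, -0.006, -0.0], [-0.0, 0.001, -1.0]]
ft_force: [-0.3, -0.6, -0.1]
opening: 68.8
```

```bash
python3 - <<'E'
from bench import *
from h import *
f=grab_frame("side");cv2.imwrite("pics/s1.png",cv2.resize(f["color"][100:320,220:460,::-1],None,fx=2.7,fy=2.7,interpolation=2))
print(state()["eef_pos"],state()["opening"],state()["orientation"].round(4))
E
```

```text
[416.19823161 182.74550596 206.65370174] 73.01799436272503 [[ 6.6e-03  1.0e+00  1.0e-04]
 [ 1.0e+00 -6.6e-03 -3.0e-04]
 [-3.0e-04  1.0e-04 -1.0e+00]]
```

View pics/s1.png

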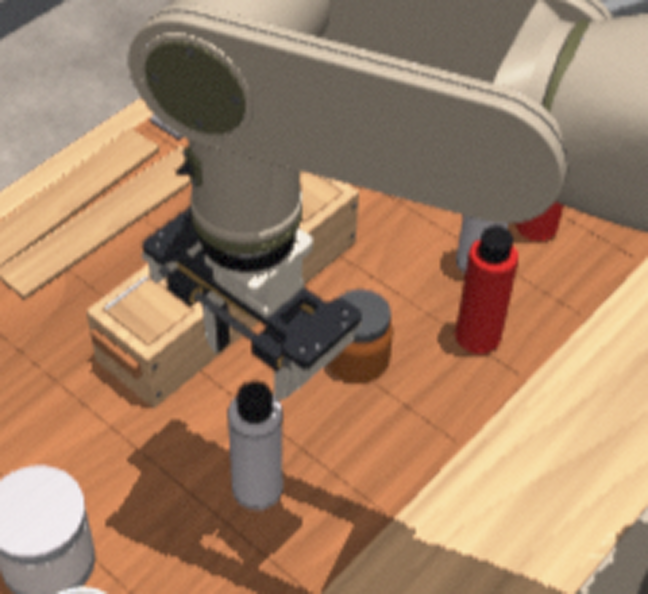

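The picture shows the gripper above tin A, with the cap at crop (255,402). The fingers straddle it and nothing is nearby. I descend to TCP z of about 103.

Request:
play_rows(
  steps=[
    [-1.5, -1, 25, 0, 0, 0, 93],
    [-1.5, -1, 50, 0, 0, 0, 93],
    [-1.5, -1, 75, 0, 0, 0, 93],
    [-1.5, -1, 95, 0, 0, 0, 93],
    [-1.5, -1, 103, 0, 0, 0, 93],
    [-1.5, -1, 103, 0, 0, 0, 93],
  ],
)

```text
t: 8.37
eef_pos: [412.9, 180.6, 101.1]
orientation: [[0.007, 1.0, -0.005], [1.0, -0.007, -0.002], [-0.002, -0.005, -1.0]]
ft_force: [0.2, -0.6, -0.0]
opening: 93.1
```

Request:
play_rows(
  steps=[
    [0, 0, 0, 0, 0, 0, 45],
    [0, 0, 0, 0, 0, 0, 45],
    [0, 0, 0, 0, 0, 0, 45],
    [0, 0, 0, 0, 0, 0, 45],
    [0, 0, 0, 0, 0, 0, 45],
    [0, 0, 0, 0, 0, 0, 45],
    [0, 0, 0, 0, 0, 0, 45],
    [0, 0, 0, 0, 0, 0, 45],
  ],
  force=35,
)

```text
t: 9.03
eef_pos: [414.2, 181.7, 104.2]
orientation: [[0.006, 1.0, 0.0], [1.0, -0.006, 0.0], [0.0, 0.0, -1.0]]
ft_force: [-0.6, -0.6, 3.5]
opening: 51.7
```

Request:
play_rows(
  steps=[
    [0, 0, -20, 0, 0, 0, 45],
    [0, 0, -45, 0, 0, 0, 45],
    [0, 0, -80, 0, 0, 0, 45],
    [0, 0, -115, 0, 0, 0, 45],
    [0, 0, -120, 0, 0, 0, 45],
    [0, 0, -120, 0, 0, 0, 45],
  ],
)

```text
t: 9.53
eef_pos: [415.5, 182.1, 226.0]
orientation: [[0.006, 1.0, 0.005], [1.0, -0.006, 0.001], [0.001, 0.005, -1.0]]
ft_force: [0.7, 0.5, -4.8]
opening: 50.9
```

Request:
play_rows(
  steps=[
    [-11, 25, 0, 0, 0, 0, 45],
    [-22, 60, 0, 0, 0, 0, 45],
    [-33, 95, 0, 0, 0, 0, 45],
    [-44, 130, 0, 0, 0, 0, 45],
    [-44, 165, 0, 0, 0, 0, 45],
    [-44, 190, 0, 0, 0, 0, 45],
    [-44, 197, 0, 0, 0, 0, 45],
    [-44, 197, 0, 0, 0, 0, 45],
  ],
)

```text
t: 10.2
eef_pos: [610.4, 135.8, 219.2]
orientation: [[0.007, 1.0, -0.006], [1.0, -0.007, -0.001], [-0.001, -0.006, -1.0]]
ft_force: [-0.6, 0.9, -4.5]
opening: 51.1
```

Request:
play_rows(
  steps=[
    [0, 0, 0, 0, 0, 0, 45],
    [0, 0, 0, 0, 0, 0, 45],
    [0, 0, 0, 0, 0, 0, 45],
  ],
)

```text
t: 10.45
eef_pos: [609.5, 136.8, 223.2]
orientation: [[0.005, 1.0, -0.001], [1.0, -0.005, -0.0], [-0.0, -0.001, -1.0]]
ft_force: [-0.8, -0.3, -4.9]
opening: 51.4
```

```bash
python3 - <<'E'
from bench import *
from h import *
for n in("top","side"):
  f=grab_frame(n);x0,y0=(240,120) if n=="top" else (220,100)
  cv2.imwrite(f"pics/{n}2.png",cv2.resize(f["color"][y0:y0+200,x0:x0+240,::-1],None,fx=2.7,fy=2.7,interpolation=2))
print(state()["eef_pos"],state()["opening"],state()["ft_force"],state()["orientation"].round(4))
E
```

```text
[610.06438491 136.76091857 224.04867505] 51.17043436656852 [ 0.07924821  0.67030477 -5.16406448] [[ 5.3e-03  1.0e+00  3.0e-04]
 [ 1.0e+00 -5.3e-03  1.0e-04]
 [ 1.0e-04  3.0e-04 -1.0e+00]]
```

View pics/side2.png

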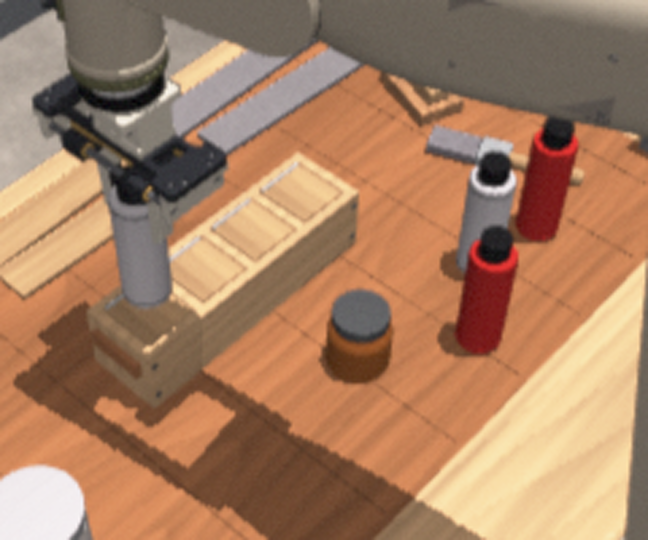

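View pics/top2.png

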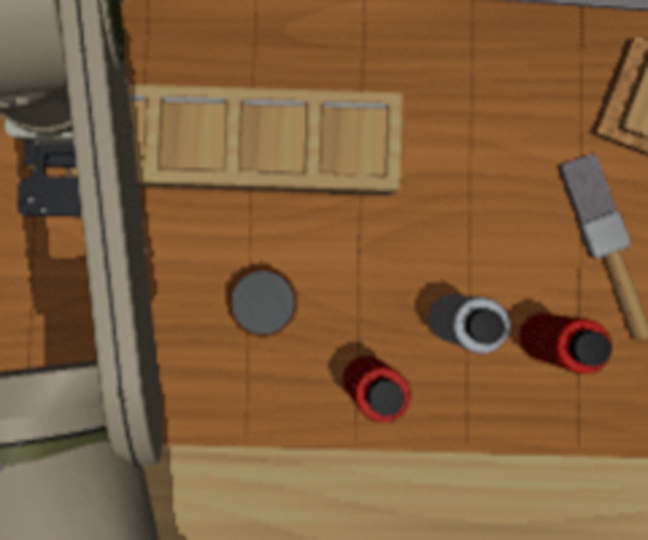

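Side view: tin A hangs upright in the fingers over the end cell (cell3), with its foot at crop (145,300). In the top view the arm hides the cell. I'll lower it, adding 2 mm in y.

Request:
play_rows(
  steps=[
    [1.8, -1, 12, 0, 0, 0, 45],
    [1.8, -1, 24, 0, 0, 0, 45],
    [1.8, -1, 34, 0, 0, 0, 45],
    [1.8, -1, 42, 0, 0, 0, 45],
    [1.8, -1, 50, 0, 0, 0, 45],
    [1.8, -1, 58, 0, 0, 0, 45],
  ],
)

```text
t: 11.05
eef_pos: [609.4, 138.2, 164.5]
orientation: [[0.006, 1.0, -0.001], [1.0, -0.006, -0.0], [-0.0, -0.001, -1.0]]
ft_force: [-0.4, -0.1, -3.7]
opening: 51.0
```

Request:
play_rows(
  steps=[
    [0, 0, 8, 0, 0, 0, 45],
    [0, 0, 16, 0, 0, 0, 45],
    [0, 0, 24, 0, 0, 0, 45],
    [0, 0, 32, 0, 0, 0, 45],
    [0, 0, 39, 0, 0, 0, 45],
    [0, 0, 41, 0, 0, 0, 45],
    [0, 0, 43, 0, 0, 0, 45],
  ],
)

```text
t: 11.63
eef_pos: [609.5, 138.2, 122.1]
orientation: [[0.006, 1.0, -0.001], [1.0, -0.006, -0.0], [-0.0, -0.001, -1.0]]
ft_force: [0.5, 0.1, -4.2]
opening: 51.2
```

Request:
play_rows(
  steps=[
    [0, 0, 1, 0, 0, 0, 45],
    [0, 0, 2, 0, 0, 0, 45],
    [0, 0, 3, 0, 0, 0, 45],
    [0, 0, 4, 0, 0, 0, 45],
    [0, 0, 4, 0, 0, 0, 45],
  ],
)

```text
t: 12.05
eef_pos: [609.9, 138.3, 118.9]
orientation: [[0.006, 1.0, 0.0], [1.0, -0.006, 0.0], [0.0, 0.0, -1.0]]
ft_force: [-0.7, -0.1, -4.8]
opening: 51.5
```

Request:
play_rows(
  steps=[
    [0, 0, 0.5, 0, 0, 0, 45],
    [0, 0, 1, 0, 0, 0, 45],
    [0, 0, 1, 0, 0, 0, 45],
  ],
)

```text
t: 12.3
eef_pos: [609.8, 138.3, 117.8]
orientation: [[0.006, 1.0, 0.0], [1.0, -0.006, 0.0], [0.0, 0.0, -1.0]]
ft_force: [0.3, -0.0, -4.9]
opening: 51.2
```

Request:
play_rows(
  steps=[
    [0, 0, 0.5, 0, 0, 0, 45],
    [0, 0, 1, 0, 0, 0, 45],
    [0, 0, 1.5, 0, 0, 0, 45],
    [0, 0, 1.5, 0, 0, 0, 45],
  ],
)

```text
t: 12.63
eef_pos: [610.0, 138.4, 117.2]
orientation: [[0.006, 1.0, 0.001], [1.0, -0.006, 0.0], [0.0, 0.001, -1.0]]
ft_force: [-4.1, 0.5, 3.5]
opening: 51.5
```

The tin touches down at TCP z 117.2 as predicted: the force goes from −4.9 to +3.5 N. I release it.

Request:
play_rows(
  steps=[
    [0, 0, 0, 0, 0, 0, 93],
    [0, 0, 0, 0, 0, 0, 93],
    [0, 0, 0, 0, 0, 0, 93],
    [0, 0, 0, 0, 0, 0, 93],
    [0, 0, 0, 0, 0, 0, 93],
  ],
)

```text
t: 13.05
eef_pos: [609.9, 138.3, 116.3]
orientation: [[0.006, 1.0, 0.0], [1.0, -0.006, 0.0], [0.0, 0.0, -1.0]]
ft_force: [-0.0, -0.3, -0.0]
opening: 80.0
```

Request:
play_rows(
  steps=[
    [0, 0, -15, 0, 0, 0, 93],
    [0, 0, -45, 0, 0, 0, 93],
    [0, 0, -85, 0, 0, 0, 93],
    [0, 0, -110, 0, 0, 0, 93],
    [0, 0, -110, 0, 0, 0, 93],
  ],
)

```text
t: 13.47
eef_pos: [613.3, 138.8, 234.5]
orientation: [[0.006, 1.0, 0.011], [1.0, -0.006, 0.002], [0.002, 0.011, -1.0]]
ft_force: [0.4, -0.3, 0.4]
opening: 93.2
```

Request:
play_rows(
  steps=[
    [-355.7, -175.5, 8, 0, 0, 0, 93],
    [-355.7, -175.5, 8, 0, 0, 0, 93],
    [-355.7, -175.5, 8, 0, 0, 0, 93],
    [-355.7, -175.5, 8, 0, 0, 0, 93],
    [-355.7, -175.5, 8, 0, 0, 0, 93],
    [-355.7, -175.5, 8, 0, 0, 0, 93],
    [-355.7, -175.5, 8, 0, 0, 0, 93],
    [-355.7, -175.5, 8, 0, 0, 0, 93],
  ],
)

```text
t: 14.13
eef_pos: [459.3, -161.1, 219.2]
orientation: [[0.006, 1.0, 0.0], [1.0, -0.006, -0.0], [-0.0, 0.0, -1.0]]
ft_force: [0.2, -0.4, 0.4]
opening: 93.0
```

```bash
python3 - <<'E'
from bench import *
from h import *
np.set_printoptions(precision=2,suppress=True)
s=state()
print(s["t"],s["eef_pos"],delta(s["eef_pos"],s["orientation"],[432.3,-216.2,210]))
f=grab_frame("top");x0,y0=(240,120)
cv2.imwrite(f"pics/top3.png",cv2.resize(f["color"][y0:y0+200,x0:x0+240,::-1],None,fx=2.7,fy=2.7,interpolation=2))
E
```

```text
14.1333 [ 459.33 -161.14  219.21] [-55.2  -26.73   9.21   0.01   0.01  -0.32]
```

View pics/top3.png

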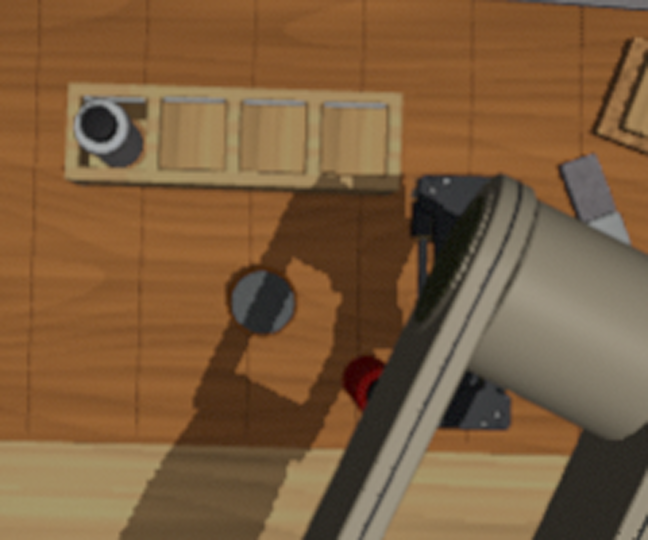

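Tin A stands upright in cell3, cap at crop (100,122), and the jar is unmoved. I continue to tin B.

Request:
play_rows(
  steps=[
    [-40, -19, 3, 0, 0, 0, 93],
    [-55.2, -26.7, 9, 0, 0, -0.3, 93],
    [-55.2, -26.7, 9, 0, 0, -0.3, 93],
    [-55.2, -26.7, 9, 0, 0, -0.3, 93],
    [-55.2, -26.7, 9, 0, 0, -0.3, 93],
  ],
)

```text
t: 14.6
eef_pos: [433.9, -214.2, 210.5]
orientation: [[0.001, 1.0, 0.0], [1.0, -0.001, 0.001], [0.001, 0.0, -1.0]]
ft_force: [-0.2, -0.1, 0.7]
opening: 93.2
```

```bash
python3 - <<'E'
from bench import *
from h import *
f=grab_frame("side");print(state()["eef_pos"],state()["opening"])
cv2.imwrite(f"pics/s4.png",cv2.resize(f["color"][80:280,250:470,::-1],None,fx=2.8,fy=2.8,interpolation=2))
E
```

```text
[ 434.10790534 -213.91440429  210.61620435] 93.19370033927996
```

View pics/s4.png

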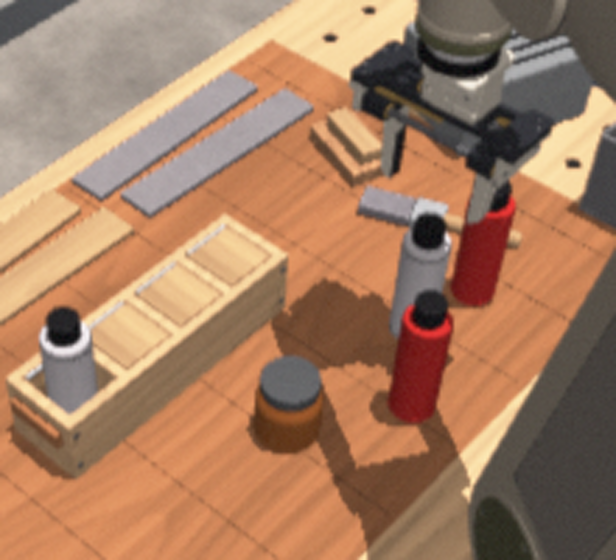

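The gripper straddles the plain tin B, cap at crop (430,230). The red tins sit outside the jaw line. I descend.

Request:
play_rows(
  steps=[
    [-2.2, -1.8, 10, 0, 0, 0, 93],
    [-2.2, -1.8, 35, 0, 0, 0, 93],
    [-2.2, -1.8, 60, 0, 0, 0, 93],
    [-2.2, -1.8, 85, 0, 0, 0, 93],
    [-2.2, -1.8, 100, 0, 0, 0, 93],
    [-2.2, -1.8, 106.5, 0, 0, 0, 93],
    [-2.2, -1.8, 106.5, 0, 0, 0, 93],
  ],
)

```text
t: 15.23
eef_pos: [430.7, -215.5, 101.8]
orientation: [[-0.001, 1.0, -0.003], [1.0, 0.001, 0.002], [0.002, -0.003, -1.0]]
ft_force: [0.3, 0.3, -0.0]
opening: 93.0
```

Request:
play_rows(
  steps=[
    [0, 0, 0, 0, 0, 0, 45],
    [0, 0, 0, 0, 0, 0, 45],
    [0, 0, 0, 0, 0, 0, 45],
    [0, 0, 0, 0, 0, 0, 45],
    [0, 0, 0, 0, 0, 0, 45],
    [0, 0, 0, 0, 0, 0, 45],
    [0, 0, 0, 0, 0, 0, 45],
    [0, 0, 0, 0, 0, 0, 45],
  ],
  force=35,
)

```text
t: 15.9
eef_pos: [432.1, -217.1, 104.4]
orientation: [[0.001, 1.0, 0.001], [1.0, -0.001, -0.0], [-0.0, 0.001, -1.0]]
ft_force: [1.2, 0.0, 1.3]
opening: 51.9
```

Request:
play_rows(
  steps=[
    [0, 0, -20, 0, 0, 0, 45],
    [0, 0, -45, 0, 0, 0, 45],
    [0, 0, -80, 0, 0, 0, 45],
    [0, 0, -115, 0, 0, 0, 45],
    [0, 0, -120, 0, 0, 0, 45],
    [0, 0, -120, 0, 0, 0, 45],
  ],
)

```text
t: 16.4
eef_pos: [433.0, -217.8, 226.4]
orientation: [[0.001, 1.0, 0.004], [1.0, -0.001, -0.003], [-0.003, 0.004, -1.0]]
ft_force: [-0.2, 0.6, -5.2]
opening: 51.8
```

Request:
play_rows(
  steps=[
    [14, 21, 0, 0, 0, 0, 45],
    [34, 51, 0, 0, 0, 0, 45],
    [54, 82, 0, 0, 0, 0, 45],
    [74, 113, 0, 0, 0, 0, 45],
    [94, 143, 0, 0, 0, 0, 45],
    [109, 166, 0, 0, 0, 0, 45],
    [115.7, 176.5, 0, 0, 0, 0, 45],
    [115.7, 176.5, 0, 0, 0, 0, 45],
  ],
)

```text
t: 17.07
eef_pos: [608.6, -98.7, 219.5]
orientation: [[-0.002, 1.0, -0.005], [1.0, 0.002, 0.002], [0.002, -0.005, -1.0]]
ft_force: [-1.0, -0.8, -4.6]
opening: 51.8
```

Request:
play_rows(
  steps=[
    [0, 0, 0, 0, 0, 0, 45],
    [0, 0, 0, 0, 0, 0, 45],
    [0, 0, 0, 0, 0, 0, 45],
  ],
)

```text
t: 17.32
eef_pos: [607.1, -102.0, 222.8]
orientation: [[0.002, 1.0, -0.002], [1.0, -0.002, 0.0], [0.0, -0.002, -1.0]]
ft_force: [0.6, -0.1, -4.8]
opening: 51.1
```

```bash
python3 - <<'E'
from bench import *
from h import *
f=grab_frame("side");print(state()["eef_pos"],state()["opening"],state()["orientation"].round(4))
cv2.imwrite(f"pics/s5.png",cv2.resize(f["color"][80:280,250:470,::-1],None,fx=2.8,fy=2.8,interpolation=2))
E
```

```text
[ 607.38735602 -102.07571249  223.37598098] 51.37047534679092 [[ 1.7e-03  1.0e+00 -1.1e-03]
 [ 1.0e+00 -1.7e-03  1.0e-04]
 [ 1.0e-04 -1.1e-03 -1.0e+00]]
```

View pics/s5.png

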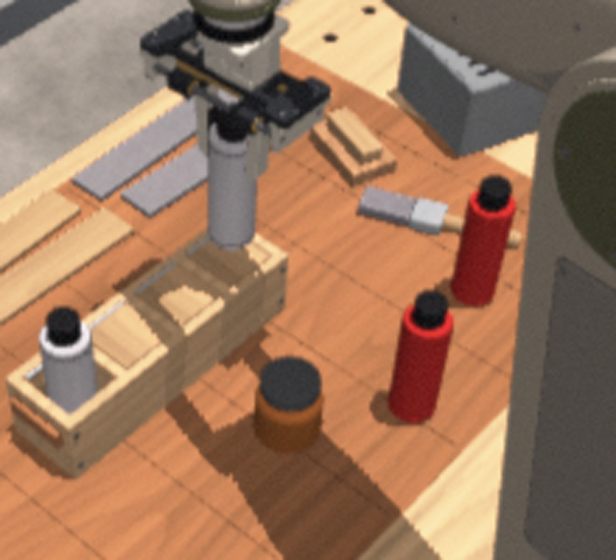

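Tin B hangs upright over cell0, foot at crop (232,240). I lower it.

Request:
play_rows(
  steps=[
    [0.6, 0.5, 12, 0, 0, 0, 45],
    [0.6, 0.5, 24, 0, 0, 0, 45],
    [0.6, 0.5, 34, 0, 0, 0, 45],
    [0.6, 0.5, 42, 0, 0, 0, 45],
    [0.6, 0.5, 50, 0, 0, 0, 45],
    [0.6, 0.5, 58, 0, 0, 0, 45],
  ],
)

```text
t: 17.87
eef_pos: [608.5, -100.7, 164.9]
orientation: [[0.001, 1.0, -0.001], [1.0, -0.001, 0.0], [0.0, -0.001, -1.0]]
ft_force: [-0.6, -0.3, -3.0]
opening: 51.7
```

Request:
play_rows(
  steps=[
    [0, 0, 8, 0, 0, 0, 45],
    [0, 0, 16, 0, 0, 0, 45],
    [0, 0, 24, 0, 0, 0, 45],
    [0, 0, 32, 0, 0, 0, 45],
    [0, 0, 39, 0, 0, 0, 45],
    [0, 0, 42, 0, 0, 0, 45],
    [0, 0, 44, 0, 0, 0, 45],
    [0, 0, 45, 0, 0, 0, 45],
  ],
)

```text
t: 18.53
eef_pos: [608.8, -100.8, 120.8]
orientation: [[0.001, 1.0, -0.0], [1.0, -0.001, 0.0], [0.0, -0.0, -1.0]]
ft_force: [-0.9, -0.4, -4.4]
opening: 51.3
```

Request:
play_rows(
  steps=[
    [0, 0, 1, 0, 0, 0, 45],
    [0, 0, 2, 0, 0, 0, 45],
    [0, 0, 2.5, 0, 0, 0, 45],
    [0, 0, 3, 0, 0, 0, 45],
    [0, 0, 3, 0, 0, 0, 45],
  ],
)

```text
t: 18.95
eef_pos: [608.9, -100.8, 118.2]
orientation: [[0.001, 1.0, 0.0], [1.0, -0.001, -0.0], [-0.0, 0.0, -1.0]]
ft_force: [-0.2, 0.3, -4.0]
opening: 51.3
```

Request:
play_rows(
  steps=[
    [0, 0, 0.5, 0, 0, 0, 45],
    [0, 0, 1, 0, 0, 0, 45],
    [0, 0, 1, 0, 0, 0, 45],
  ],
)

```text
t: 19.2
eef_pos: [609.0, -100.8, 117.4]
orientation: [[0.001, 1.0, 0.0], [1.0, -0.001, -0.0], [-0.0, 0.0, -1.0]]
ft_force: [-0.8, -0.1, -1.0]
opening: 51.6
```

Contact begins at 117.4, the expected height. I press slightly more and release.

Request:
play_rows(
  steps=[
    [0, 0, 0.5, 0, 0, 0, 45],
    [0, 0, 0.5, 0, 0, 0, 45],
    [0, 0, 0.5, 0, 0, 0, 93],
    [0, 0, 0.5, 0, 0, 0, 93],
    [0, 0, 0.5, 0, 0, 0, 93],
    [0, 0, 0.5, 0, 0, 0, 93],
    [0, 0, 0.5, 0, 0, 0, 93],
  ],
)

```text
t: 19.78
eef_pos: [609.0, -100.8, 116.6]
orientation: [[0.001, 1.0, 0.0], [1.0, -0.001, -0.0], [-0.0, 0.0, -1.0]]
ft_force: [-0.3, 0.5, -0.2]
opening: 80.4
```

Request:
play_rows(
  steps=[
    [0, 0, -15, 0, 0, 0, 93],
    [0, 0, -45, 0, 0, 0, 93],
    [0, 0, -85, 0, 0, 0, 93],
    [0, 0, -110, 0, 0, 0, 93],
    [-40, -35, -110, 0, 0, 0, 93],
    [-80, -70, -110, 0, 0, 0, 93],
    [-120, -105, -110, 0, 0, 0, 93],
    [-160, -130, -110, 0, 0, 0, 93],
  ],
)

```text
t: 20.45
eef_pos: [500.8, -229.1, 226.9]
orientation: [[-0.001, 1.0, 0.001], [1.0, 0.001, -0.0], [-0.0, 0.001, -1.0]]
ft_force: [-0.1, -0.0, -0.1]
opening: 92.7
```

Request:
play_rows(
  steps=[
    [-30, 0, 0, 0, 0, 0, 93],
    [-60, 0, 0, 0, 0, 0, 93],
    [-60, 0, 0, 0, 0, 0, 93],
    [-60, 0, 0, 0, 0, 0, 93],
    [-60, 0, 0, 0, 0, 0, 93],
    [-60, 0, 0, 0, 0, 0, 93],
  ],
)

```text
t: 20.95
eef_pos: [502.3, -287.5, 226.5]
orientation: [[-0.0, 1.0, -0.0], [1.0, 0.0, 0.0], [0.0, -0.0, -1.0]]
ft_force: [0.7, -0.5, 0.9]
opening: 92.7
```

```bash
python3 - <<'E'
from bench import *
from h import *
T=grab_frame("top");S=grab_frame("side");s=state();print(s["t"],s["eef_pos"],s["ft_force"])
cv2.imwrite(f"pics/t6.png",cv2.resize(T["color"][130:230,250:410,::-1],None,fx=4,fy=4,interpolation=2))
cv2.imwrite(f"pics/s6.png",cv2.resize(S["color"][80:280,240:460,::-1],None,fx=2.8,fy=2.8,interpolation=2))
E
```

```text
21.05 [ 502.37501327 -287.3544144   226.57342918] [0.61996938 0.5746848  0.61191486]
```

View pics/t6.png

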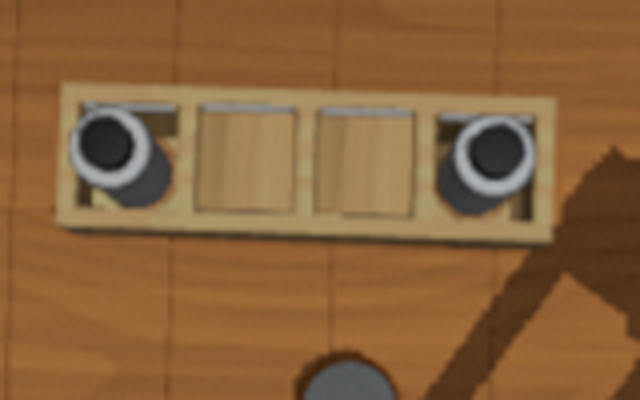

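View pics/s6.png

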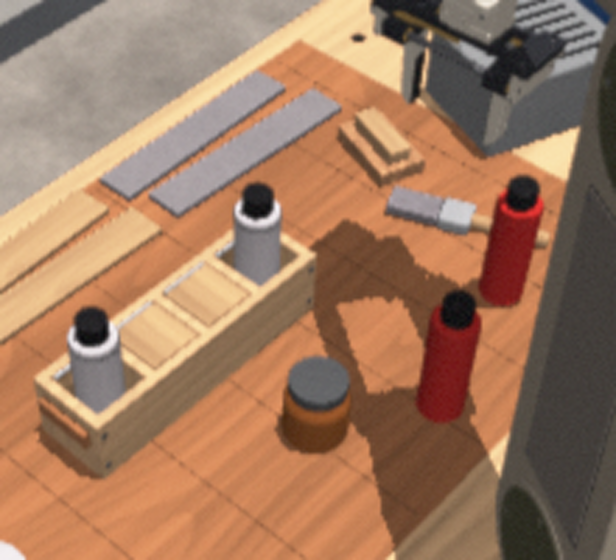

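Both tins stand in the end cells, caps at top crop (104,142) and (497,151). Before handing in I check their numbers.

```bash
python3 - <<'E'
from bench import *
from h import *
T=grab_frame("top")
for p in [(104,142),(498,151)]: print(atz(T,(p[0]/4+250-.4,p[1]/4+130-.4),183).round(1))
for p in [(111,148),(495,156)]: print(atz(T,(p[0]/4+250-.4,p[1]/4+130-.4),158).round(1))
job_done()
E
```

```text
[608.  140.5 183. ]
[ 607.5 -100.1  183. ]
[607.8 139.7 158. ]
[ 607.7 -101.   158. ]
the job is handed in; nothing more can be done
```

Both tall tins are put away upright in the crate, one in cell3 and one in cell0, and the job was handed in at about 21 s of the 72 s allowed.

- **Finding the free cells:** I pushed each flap with closed fingers. Cells 0 and 3 gave way with about no force, to 22 mm and 16 mm. Cells 1 and 2 stopped after about 4 mm, at 32 N and 12 N, so they are taken.
- **Placing:** I gripped each plain tin near the top of its body, lowered it until it touched at the expected height (tool tip at about 117 mm), released it and moved the arm away. The red look-alikes were left alone.
- **Last checks:** In the final pictures the tins' axes are within about 3 mm of the cell middles. Ring and cap positions agree to about 1 mm, so they stand upright. The gripper was clear and the wrist force was near zero.
- **Other things:** The jar, brush and sanding block look unmoved in the final pictures. The paint tin, mixing cup and scraper lay outside those views and I did not check them at the end, but the arm never went near them.

No check failed or disagreed.

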